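Swing the test bench's two-stage selector to its second stop and press start

ROBOT

A 6-joint arm with a two-finger parallel gripper is mounted at the origin on the work surface. World frame = base frame: x ahead of the robot, y to its left, z up, the work surface at z = 0. Lengths are in mm, angles in rad, forces in N, time in s.
With the tool pointing down it reaches from about 275 to 825 mm from the base axis. Payload 5.2 kg.
Tool frame: the origin (TCP) lies at the very end of the fingers, on their centre line; the grasp point (between the pads) lies 19 mm behind it; z points along the fingers, y is the direction in which the jaws open and shut (so a half turn about z gives the same grasp; the last joint's range is limited). The gripper opens to 93 mm and grips with 3 to 60 N. Pads are 15 mm wide; open, the fingers measure 128 mm over their backs; the gripper's body (75 mm by 188 mm) begins 65 mm behind the grasp point.
Start: joints at [-1.471, 0.259, 1.535, -0, 1.348, -0.203], TCP at [164.028, -524.976, 218.653] pointing down, gripper open.
Joint ranges: [-3.14, 3.14], [-0.91, 2.08], [0.19, 2.58], [-1.22, 4.36], [0.22, 2.71], [-3.12, 3.12]. Speed limits (rad/s): [2.57, 2.57, 3.14, 3.14, 3.14, 3.14].

INTERFACE

Orientations are given as [roll, pitch, yaw] about the fixed x, y, z axes, in that order (R = Rz(yaw) Ry(pitch) Rx(roll)).
In Python, from bench import robot gives the robot as it stands. The module is installed in compiled form; this text tells all that it offers. Calls block until the motion is done:
- robot.move_ptp(position, orientation): joint-space move of the TCP to a pose.
- robot.move_linear(position, ori=None, speed=150, f_stop=None): straight line of the TCP; ori=None keeps the orientation; speed is the mean speed in mm/s. With f_stop (N) it stops when the force on the tool has changed by that much, and returns True; else False.
- robot.move_j(angles): joint-space move.
- robot.move_gripper(opening): opening from 0.0 (shut) to 1.0 (fully open); the grip force is fixed at half the most; returns when the fingers have stopped.
- robot.sleep(seconds).
- robot.inverse_kinematics(position, orientation): joint angles nearest the present ones, or None.
- robot.get_image(name): name is "side" or "top" or "wrist"; returns a dict with "img" (384x512x3 uint8, blue, green, red), "fovy" (degrees; the focal length in pixels is half the picture's height over the tangent of half this angle, whatever the lens; pixels are square), "cx", "cy" (the principal point, pixels), "eye" and "orientation" of the camera in the world. Camera axes: x right, y down, z forward; pixel columns grow to the right and rows downward; lengths in mm; the calibration is good to about 2 mm. A picture is of the moment at which its call begins. There is no depth.
A pose or a line that the arm cannot do raises robot.MotionError and nothing moves.
- robot.hand_in(): hands the job in, once; it reports no verdict.
Readings, each from a call of its own:
- robot.current_t(): time.
- robot.current_qpos(): joint angles.
- robot.current_joint_vel(): joint speeds.
- robot.current_joint_efforts(): joint torques, N m.
- robot.current_tcp_pos(): TCP position.
- robot.current_eef_rot(): TCP orientation.
- robot.current_contact_force(): force on the tool from outside, world axes, zero at the start.
- robot.current_ft_torque(): the same for the moment, N m.
- robot.current_gripper_width(): opening from 0.0 (shut) to 1.0 (fully open).
Only numpy, scipy, OpenCV 4.12 (cv2) and the standard library are available. Lean on these libraries where they do the work, as an engineer would, in place of code of your own. Each camera call takes 0.05 s, during which the arm holds its last target. There are 200 camera calls.

TASK

Bring the test output on: with the fingertips, push the selector lever out of its off position, on past the first notch, until it stands fully home at its second stop, and only then press the large button on the button station all the way down and let it come up again. Push the lever's handle from the side rather than taking it between the fingers, do not press the small button, and leave everything else on the bench where it is.

Things in the scene. Friction and masses are not known exactly. Their poses are not given: they have to be found in the camera images.
- selector: Selector box, a white metal housing fixed to the bench, 200 (its x) x 180 (its y) x 60 mm high. Origin: centre of its underside; its z is up. It stands on one side of the bench with the button station on the other; either side, turned up to 20 degrees. On its flat top a flat lever arm swings level about an upright axis; a grey heatsink lies on the top behind it, towards the box's +x end.
- pivot (a point): The lever's upright axis at the box's top face: on the box's centre line (y = 0), 20 mm to the +x side of its centre, 60 mm above the bench. Seen from it the handle lies towards the box's -x end: straight along -x at lever angle 0.6, swung 0.6 rad from there to the box's +y side at angle 0 and as far to the -y side at 1.2.
- handle (a point): Centre of the lever's handle: an upright round black grip, 24 mm in diameter, its axis 75 mm from the pivot. The grip's full-width part spans 80 to 114 mm above the bench and its top is at 119 mm; this point is 95 mm above the bench. The arm below it (14 mm wide) ends 72 mm above the bench, and the only other things on the box near its path are two stop pins 74 mm high, 45 mm from the pivot, and flat pips.
- lever (a joint): Angle of the lever, rad. 0 = off (its start, at one stop); 0.6 = first notch, where a sprung detent holds it; 1.2 = second stop, where it also stays by itself. It grows counterclockwise seen from above. Getting out of off and out of the first notch takes about 6 to 9 N at the handle; past the middle between two places the spring draws it on to the next.
- station: Button station, a grey box fixed to the bench, 100 (its x) x 130 (its y) x 45 mm high, with two black push buttons in metal housings on its top. Origin: centre of its underside; z up.
- start_top (a point): Centre of the top face of the large button (36 mm in diameter), at the box's +y end (28 mm from its centre); it is pressed straight down.
- start (a joint): Travel of the large button, m: 0 = up, 0.006 = fully down, which takes about 5 N; it springs back.
- small_top (a point): Centre of the top face of the small button (18 mm in diameter), at the box's -y end, 38 mm from its centre, 66 mm from the large button.
- small (a joint): Travel of the small button, m: 0 = up, 0.006 = down. Not to be pressed.
- spool: Loose grey spool standing on the bench between the two boxes, 44 mm in diameter, 42 mm high; origin centre of its underside.
- heatsink: Loose aluminium finned heatsink, 50 x 30 x 27 mm, lying on the selector box's top near the +x end; origin centre of its underside.
- driver: Loose screwdriver, 160 mm long, lying on the bench beyond the two boxes; origin about its middle.
- jar: Loose jar with a metal cap, 56 mm in diameter, 75 mm high, on the bench beyond the two boxes; origin centre of its underside.
- mouse: Loose black computer mouse, 100 x 58 x 34 mm, at the right (-y) side of the bench; origin centre of its underside.
- board: Loose green circuit board on four spacers, 90 x 70 x 28 mm, at the left (+y) side of the bench; origin centre of its underside.

How it is judged (in metres and radians):
On the way, in this order (a step that is already met when the one before it is completed fails the run):
1. the lever stands at its second stop (value of joint lever above 1.14 rad), for 0.3 s.
2. the large button is pressed down (value of joint start above 0.0045 m), for 0.1 s.
At the end, for the whole second after the job is handed in: The lever is at rest at its second stop (angle above 1.14 rad), both buttons are up (within 1.5 mm), and no loose thing has moved more than 15 mm (value of joint lever above 1.14 rad and velocity of joint lever below 0.05 rad/s and value of joint each of start, small below 0.0015 m and distance of each of spool, heatsink, driver, jar, mouse, board from where it was at the start of the episode below 0.015 m); the robot touches nothing.
It fails at once if the large button is pressed before the lever stands at its second stop (value of joint start above 0.003 m and value of joint lever below 1.12 rad).
It fails at once if the small button is pressed (value of joint small above 0.003 m).
It fails at once if the lever's handle is taken between the fingers (horizontal distance between the grasp point and handle below 0.012 m and z of the grasp point in the frame of handle below 0.03 m).
It fails at once if a loose thing is lifted or pushed away (distance of any of spool, heatsink, driver, jar, mouse, board from where it was at the start of the episode above 0.015 m).
It also fails if it takes over 48 s, if anything falls off the work surface, if the arm or the gripper's body presses on something with over 40 N, if the wrist force passes 120 N, or if a joint passes its speed limit or range.

## Working session

There is one attempt and no reset: what is moved stays moved. The work goes in short steps, each a Python script; the robot and the scene stay as the last script left them, time stands still between calls to the robot, and variables do not carry over. Pictures are saved under pics/ and viewed, about 8 in all and at most 12, crops included, and the job is handed in when it is done.

```bash
mkdir -p pics; cat > h.py <<'E'
import numpy as np, cv2
from scipy.spatial.transform import Rotation as R
from bench import robot
def ray(im,u,v):
    f=im["img"].shape[0]/2/np.tan(np.radians(im["fovy"])/2)
    d=np.array([(u-im["cx"])/f,(v-im["cy"])/f,1.])
    return np.array(im["eye"],float), rot(im)@d
def rot(im):
    o=np.array(im["orientation"],float)
    return o if o.shape==(3,3) else R.from_euler("xyz",o).as_matrix()
def onz(im,u,v,z):
    e,d=ray(im,u,v); return e+d*(z-e[2])/d[2]
def proj(im,p):
    f=im["img"].shape[0]/2/np.tan(np.radians(im["fovy"])/2)
    c=rot(im).T@(np.array(p,float)-np.array(im["eye"],float)); return f*c[0]/c[2]+im["cx"],f*c[1]/c[2]+im["cy"]
E
python3 - <<'E'
from h import *
import pickle
for n in ("top","side"):
    im=robot.get_image(n); pickle.dump(im,open(n+".pkl","wb"))
    print(n,im["eye"],im["orientation"],im["fovy"],im["cx"],im["cy"])
    cv2.imwrite(f"pics/{n}0.png",cv2.resize(im["img"],(768,576)))
E
```

```text
top [ 444.53319354  -19.74566718 1168.62689391] [-3.02057563  0.00376478 -1.54337312] 52.379903486431104 256.1344503204098 194.30326532002007
side [ -175.1109539  -1164.3223474    958.94476424] [-2.13094173  0.00844791 -0.58431693] 45.197734156731116 260.38250092782357 198.91723562216328
```

View pics/top0.png

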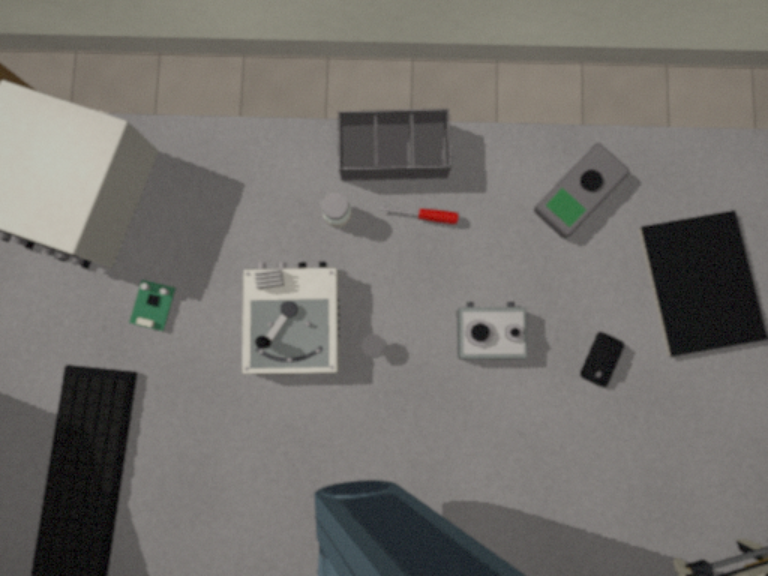

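View pics/side0.png

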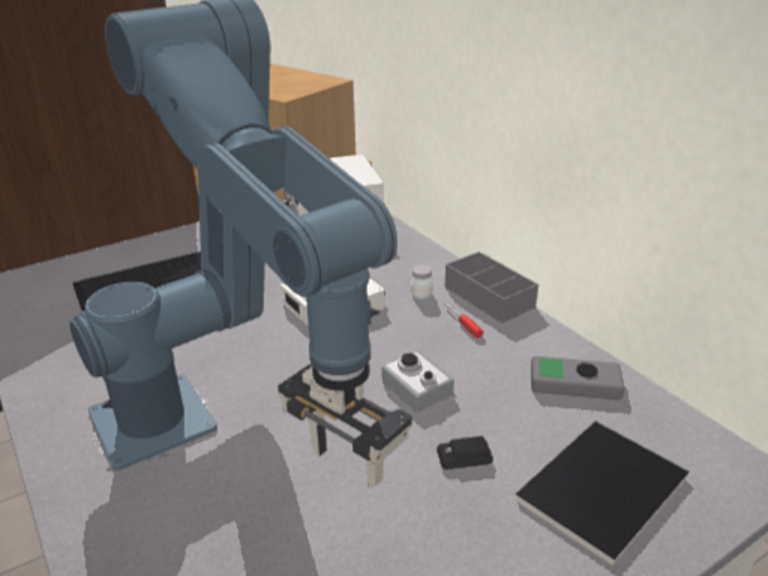

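The top view shows the selector on the left (handle ~(263,342), pivot ~(289,310)) and the station on the right (large button (480,332), small (515,333)). Both views agree on the layout. Next I measure.

```bash
python3 - <<'E'
from h import *
import pickle
im=pickle.load(open("top.pkl","rb")); g=im["img"]; hsv=cv2.cvtColor(g,cv2.COLOR_BGR2HSV)
def cont(m,box):
    x0,y0,x1,y1=box; z=np.zeros_like(m); z[y0:y1,x0:x1]=m[y0:y1,x0:x1]
    c,_=cv2.findContours(z,cv2.RETR_EXTERNAL,cv2.CHAIN_APPROX_NONE); return sorted(c,key=cv2.contourArea)[::-1]
m=(g.min(2)>165).astype(np.uint8)*255
c=cont(m,(150,170,235,255))[0]; r=cv2.minAreaRect(c); pts=cv2.boxPoints(r)
W=np.array([onz(im,*p,60)[:2] for p in pts]); print("sel",W.round(1),W.mean(0).round(1))
print([np.linalg.norm(W[i]-W[i-1]).round(1) for i in range(4)], [np.degrees(np.arctan2(*(W[i]-W[i-1])[::-1])).round(1) for i in range(4)])
# station, buttons
c=cont((g.min(2)>140).astype(np.uint8)*255,(300,195,358,245))[0]; pts=cv2.boxPoints(cv2.minAreaRect(c)); W=np.array([onz(im,*p,45)[:2] for p in pts])
print("sta",W.round(1),W.mean(0).round(1))
d=(g.max(2)<45).astype(np.uint8)*255
for nm,b,z in (("station btns",(305,205,352,240),60),("handle",(166,215,200,245),117)):
    for c in cont(d,b)[:3]:
        (u,v),rr=cv2.minEnclosingCircle(c); print(nm,u,v,rr,cv2.contourArea(c),onz(im,u,v,z).round(1))
print("pivot approx",onz(im,289/1.5,310/1.5,68).round(1), "spool",onz(im,372/1.5,345/1.5,42).round(1))
print(robot.current_eef_rot())
cv2.imwrite("pics/crop.png",np.hstack([cv2.resize(g[165:265,145:245],(390,390),interpolation=2),cv2.resize(g[180:260,285:365],(390,390),interpolation=2)]))
E
```

```text
sel [[422.5 249.1]
 [616.2 260.1]
 [620.9  84.6]
 [427.3  77.3]] [521.7 167.8]
[np.float64(171.9), np.float64(194.0), np.float64(175.6), np.float64(193.8)] [np.float64(91.6), np.float64(3.2), np.float64(-88.5), np.float64(-177.8)]
sta [[ 547.4 -160.7]
 [ 554.3 -278.6]
 [ 471.1 -281.1]
 [ 464.2 -164.2]] [ 509.2 -221.1]
station btns 319.9347839355469 221.28260803222656 5.225183486938477 72.0 [ 507.  -194.8   60. ]
station btns 343.0 221.0 2.0000998973846436 6.0 [ 509.6 -260.1   60. ]
handle 175.0 227.5 4.272101879119873 38.5 [476.5 203.3 117. ]
pivot approx [538.1 166.7  68. ] spool [477.4   8.8  42. ]
[-3.13994097e+00 -3.39159722e-04  3.02829541e-01]
```

View pics/crop.png

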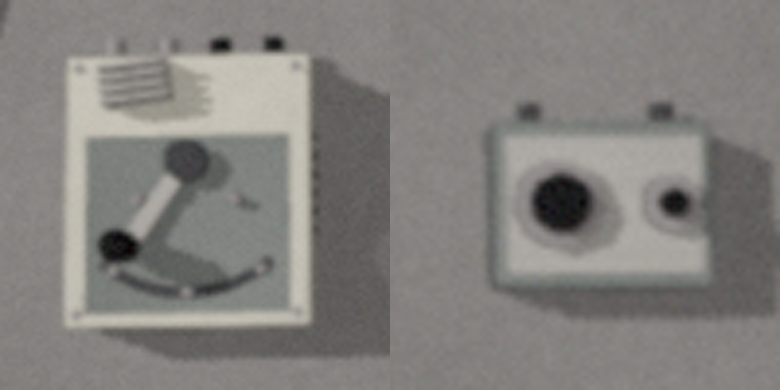

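The crop shows the lever clearly, with the handle toward +y and the box turned about 2°. The button centres are clean. I'll take one close look at each box with the wrist camera.

```bash
python3 - <<'E'
from h import *
import pickle
robot.move_gripper(0.0)
out=[]
for n,p in (("wst",[470,-215,260]),("wsel",[440,190,280])):
    robot.move_ptp(p,[np.pi,0,np.pi/2]); im=robot.get_image("wrist"); pickle.dump(im,open(n+".pkl","wb"))
    print(n,im["eye"],im["orientation"],robot.current_qpos(),robot.current_t()); out.append(im["img"])
cv2.imwrite("pics/w0.png",cv2.resize(np.hstack(out),(800,300)))
E
```

```text
wst [ 470.59330222 -137.11871397  425.80603226] [ 2.85609298e+00 -3.96384915e-04 -1.66575239e-03] [-6.46939384e-01  1.73656255e-01  1.54281384e+00 -3.41043238e-04
  1.42532467e+00 -6.44929362e-01] 3.2083
wsel [441.29793056 267.94707818 445.84765485] [ 2.85589653e+00 -8.05094734e-04 -1.15657125e-03] [ 1.72376475e-01  9.34656519e-02  1.58840638e+00 -3.82334322e-04
  1.45985546e+00  1.73967081e-01] 4.7667
```

View pics/w0.png

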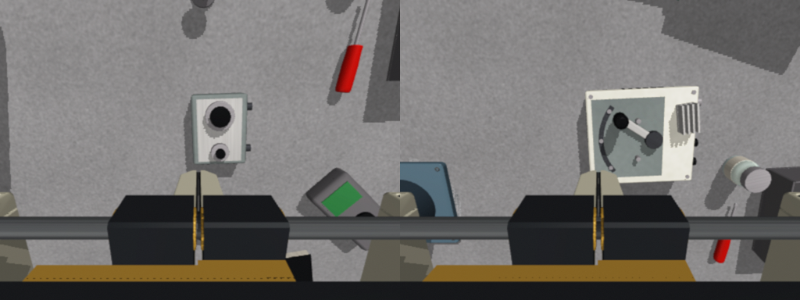

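The wrist views show large button ~(280,150) and small ~(282,197) in full pixels, and handle ~(282,155) and pivot ~(322,178). I'll triangulate these against the top view.

```bash
python3 - <<'E'
from h import *
import pickle
t,ws,wl=[pickle.load(open(n+".pkl","rb")) for n in ("top","wst","wsel")]
def blob(im,b,th):
    x0,y0,x1,y1=b; m=(im["img"][y0:y1,x0:x1].max(2)<th).astype(np.uint8)*255
    c=max(cv2.findContours(m,0,1)[0],key=cv2.contourArea); (u,v),r=cv2.minEnclosingCircle(c); return u+x0,v+y0,r
def tri(a,pa,b,pb):
    ea,da=ray(a,*pa);eb,db=ray(b,*pb); A=np.stack([da,-db],1); s=np.linalg.lstsq(A,eb-ea,rcond=None)[0]
    p,q=ea+da*s[0],eb+db*s[1]; return ((p+q)/2).round(1),np.linalg.norm(p-q).round(1)
B=blob(ws,(262,130,300,168),45);S=blob(ws,(270,187,295,207),45);H=blob(wl,(262,135,298,172),45)
print(B,S,H)
for k,p,z in ((ws,B,60),(ws,S,60),(wl,H,117)): print(onz(k,*p[:2],z).round(1))
print("tri big",tri(t,(319.9,221.3),ws,B[:2]),"small",tri(t,(343,221),ws,S[:2]),"handle",tri(t,(175.1,227.7),wl,H[:2]))
g=wl["img"]; m=np.zeros(g.shape[:2],np.uint8); m[100:250,225:392]=(g[100:250,225:392].min(2)>165)*255
c=max(cv2.findContours(m,0,1)[0],key=cv2.contourArea); q=cv2.boxPoints(cv2.minAreaRect(c)); ap=cv2.approxPolyDP(cv2.convexHull(c),6,True)[:,0]
W=np.array([onz(wl,*map(float,p),60)[:2] for p in ap]); print("sel",ap.tolist(),W.round(1).tolist())
print("edges",[(np.linalg.norm(W[i]-W[i-1]).round(1),np.degrees(np.arctan2(*(W[i]-W[i-1])[::-1])).round(1)) for i in range(len(W))])
print("pivot",onz(wl,322*1.0+0,178,70).round(1))
cv2.imwrite("pics/c2.png",np.hstack([cv2.resize(g[100:250,220:395],(400,343),interpolation=2),cv2.resize(ws["img"][100:250,220:395],(400,343),interpolation=2)]))
E
```

```text
(281.5, 149.45652198791504, 12.938992500305176) (281.59756088256836, 196.64634132385254, 5.868095874786377) (282.0, 154.5, 10.735555648803711)
[ 507.8 -191.7   60. ]
[ 509.8 -257.9   60. ]
[475.7 212.8 117. ]
tri big (array([ 505. , -188.4,   91.1]), np.float64(2.8)) small (array([ 511. , -263.4,   43.9]), np.float64(1.0)) handle (array([477.5, 208.4,  92. ]), np.float64(1.6))
sel [[382, 111], [372, 229], [280, 233], [244, 217], [238, 117]] [[615.4, 262.3], [622.8, 88.1], [482.0, 81.6], [426.9, 108.2], [420.3, 254.7]]
edges [(np.float64(195.2), np.float64(2.2)), (np.float64(174.4), np.float64(-87.6)), (np.float64(141.0), np.float64(-177.4)), (np.float64(61.2), np.float64(154.3)), (np.float64(146.7), np.float64(92.6))]
pivot [538.1 171.4  70. ]
```

View pics/c2.png

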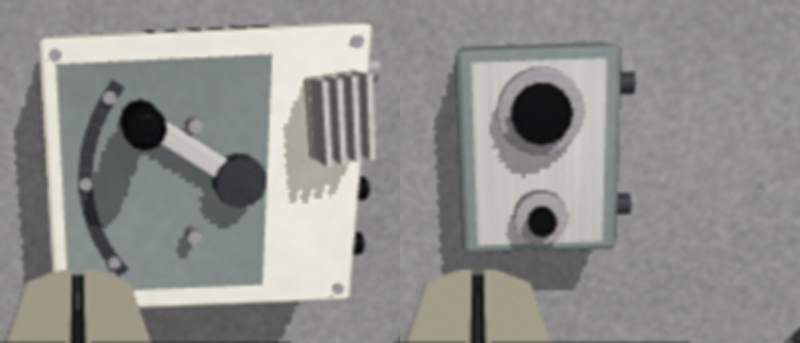

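Combined estimate: pivot ≈ (540,170), box yaw ≈ 0.04, handle ≈ (477,209). That's good enough to push with the sides of the shut fingers, with a force stop.

```bash
cat > push.py <<'E'
from h import *
import pickle
P=np.array([540.,170.3]); Y=0.04
def pose(a,off,z=88):
    th=Y+np.pi-.6+a; u=np.array([np.cos(th),np.sin(th)]); t=np.array([-u[1],u[0]])
    return [*(P+75*u-off*t),z],[np.pi,0,np.pi/2+Y+a-.6]
robot.move_ptp(*pose(0,55,170)); p,o=pose(0,55); robot.move_linear(p,o,120)
p,o=pose(0,20)
print("contact",robot.move_linear(p,o,60,f_stop=4),robot.current_tcp_pos(),robot.current_contact_force())
for a in np.arange(.1,1.36,.1):
    p,o=pose(a,20); s=robot.move_linear(p,o,60,f_stop=18)
    print(round(a,2),s,robot.current_tcp_pos().round(1),robot.current_contact_force().round(1),round(robot.current_t(),1))
    if s: break
p0=robot.current_tcp_pos(); th=Y+np.pi-.6+a; t=np.array([-np.sin(th),np.cos(th),0])
robot.move_linear(p0-30*t,None,100); robot.move_linear(p0-30*t+[0,0,150],None,200)
im=robot.get_image("top"); pickle.dump(im,open("top1.pkl","wb"))
robot.move_ptp([440,190,280],[np.pi,0,np.pi/2]); w=robot.get_image("wrist"); pickle.dump(w,open("w1.pkl","wb"))
cv2.imwrite("pics/c3.png",np.hstack([cv2.resize(im["img"][165:265,145:245],(343,343),interpolation=2),cv2.resize(w["img"][100:250,220:395],(400,343),interpolation=2)]))
print(robot.current_t())
E
python3 push.py
```

```text
contact False [487.21540584 226.84735533  88.13184152] [-0.98853046  0.41368537  0.49418678]
0.1 False [482.6 222.1  88.2] [ 2.5  3.8 -1.4] 7.3
0.2 False [477.6 216.1  88.2] [ 2.2  3.9 -1.3] 7.6
0.3 False [472.  208.4  87.8] [-0.1  0.1 -0.1] 7.9
0.4 False [469.  201.8  87.9] [ 0.  -0.2 -0.5] 8.1
0.5 False [466.4 194.8  88. ] [-0.9 -0.1 -0.6] 8.4
0.6 False [464.4 187.5  88.1] [-0.6  0.3  0.1] 8.7
0.7 False [463.2 180.5  88.1] [0.9 3.4 0.5] 9.0
0.8 False [462.6 172.7  88.1] [ 0.6  3.9 -0.4] 9.3
0.9 False [462.6 163.7  87.9] [-0.6 -1.   0.1] 9.6
1.0 False [463.6 156.2  88. ] [-0.4 -0.3 -0.1] 9.8
1.1 False [465.4 148.9  88. ] [-0.2 -0.4 -0.5] 10.1
1.2 False [467.7 141.9  88. ] [-1.4  1.2 -0.3] 10.4
1.3 True [466.5 141.1  87.5] [-1.3  5.6  3.3] 10.6
12.8667
```

View pics/c3.png

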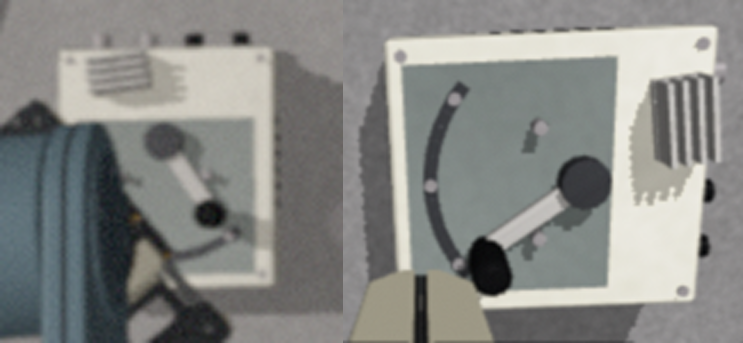

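The lever stands at the second stop: the arm lies ~38° to the other side in the image, against ~36.7° expected for 1.2 rad, and the force stop tripped there. Next, the large button.

```bash
python3 - <<'E'
from h import *
import pickle
o=[np.pi,0,np.pi/2]; B=[507.5,-193]
robot.move_ptp([*B,150],o); robot.move_linear([*B,90],None,100)
print("touch",robot.move_linear([*B,35],None,15,f_stop=2.5),robot.current_tcp_pos(),robot.current_contact_force())
print("down",robot.move_linear([*B,35],None,10,f_stop=14),robot.current_tcp_pos(),robot.current_contact_force())
robot.sleep(.4); print(robot.current_tcp_pos(),robot.current_contact_force(),robot.current_t())
E
```

```text
touch True [ 507.52984112 -193.02398023   64.27798315] [ 0.89989062 -1.4598104   3.60981514]
down True [ 507.53951489 -193.06307396   61.28549325] [-0.69463332  0.56924681  6.18497459]
[ 507.56098633 -193.04925044   61.28818009] [-0.96567028 -0.29382201  5.73070828] 18.3083
```

Residual force is ~5.7 N. To be sure the button is at the end of its travel, I'll push firmly once more, then release and look.

```bash
python3 - <<'E'
from h import *
import pickle
for k in range(4):
    z=robot.current_tcp_pos()[2]-1.0
    s=robot.move_linear([507.5,-193,z],None,10,f_stop=25); robot.sleep(.3)
    f=robot.current_contact_force(); print(s,robot.current_tcp_pos()[2],f.round(1))
    if f[2]>15: break
robot.move_linear([507.5,-193,200],None,120)
robot.move_ptp([470,-215,260],[np.pi,0,np.pi/2])
w=robot.get_image("wrist"); t=robot.get_image("top"); 
w0=pickle.load(open("wst.pkl","rb"))
print(robot.current_t(),robot.current_contact_force().round(1))
cv2.imwrite("pics/c4.png",np.vstack([np.hstack([cv2.resize(x["img"][100:250,220:395],(400,300),interpolation=2) for x in (w0,w)]),np.hstack([cv2.resize(t["img"][165:265,145:245],(300,300)),cv2.resize(t["img"][110:270,70:430],(500,300))])]))
E
```

```text
False 61.16292161464926 [-1.   0.8 10.8]
False 61.15310540980799 [-0.9  0.7 11.9]
False 61.17022631726017 [ 0.2  1.3 13.3]
False 61.15809888134828 [-0.3  0.5 12.5]
22.4083 [0.2 0.8 0.4]
```

View pics/c4.png

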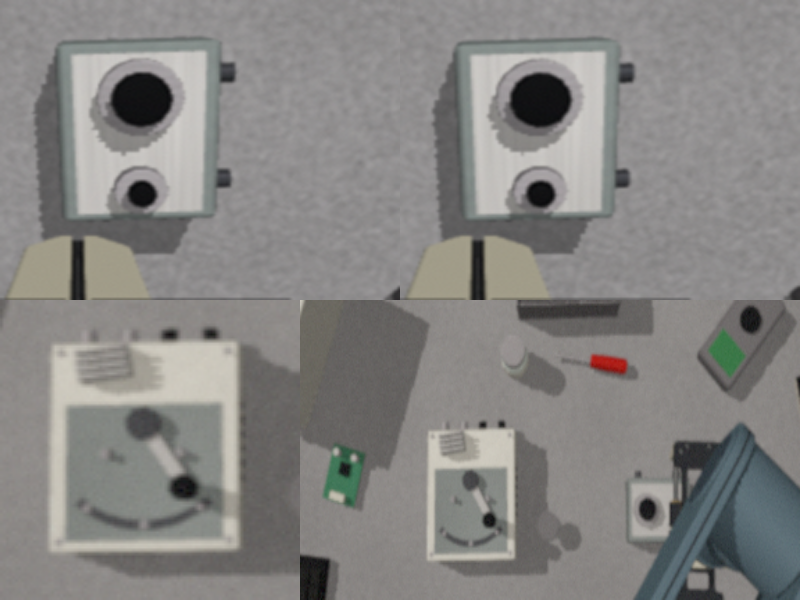

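The lever is at the stop, both buttons are up and the loose things look unmoved. The end stop at z=61.2 mm was hard, but I don't know where the button's top starts. A slow stepped press will confirm the full 6 mm of travel, so I can rule out having hit the housing rim.

```bash
python3 - <<'E'
from h import *
robot.move_ptp([507.5,-193,85],[np.pi,0,np.pi/2]); robot.move_linear([507.5,-193,71],None,60)
for z in np.arange(70,59.9,-1):
    robot.move_linear([507.5,-193,z],None,20,f_stop=25); robot.sleep(.15)
    F=np.mean([robot.current_contact_force()[2] for _ in range(5)])
    print(z,robot.current_tcp_pos()[2].round(2),F.round(1))
robot.sleep(.2); robot.move_linear([507.5,-193,200],None,120); print(robot.current_t())
E
```

```text
70.0 70.13 0.5
69.0 68.96 0.5
68.0 67.98 0.2
67.0 67.15 2.0
66.0 66.1 1.9
65.0 65.09 2.6
64.0 64.11 2.6
63.0 63.12 4.4
62.0 62.1 4.8
61.0 61.25 6.1
60.0 61.13 13.2
29.4583
```

```bash
python3 - <<'E'
from h import *
print(robot.current_contact_force().round(1),robot.current_joint_vel().round(3)); robot.hand_in()
E
```

```text
[-0.2  0.7  0. ] [ 0.001  0.001 -0.     0.001  0.001  0.001]
the job is handed in; nothing more can be done
```

The lever is at its second stop, and the large button was pressed fully down and released. I handed the job in at about 29.5 s of the 48 s allowed; no verdict is reported.

- **Lever:** I pushed the handle from the side with the shut fingers, past the first notch, until the force stop tripped at the second stop. The pictures afterwards show the lever standing there: arm about 38° across in the image, against about 36.7° expected for 1.2 rad.
- **Large button:** I pressed it only after that. The first presses reached a hard end at 61.15 mm, but I could not tell from them that it was not the housing rim. I pressed a second time in 1 mm steps: contact came at about 67.2 mm and the hard stop at 61.15 mm. That is the full 6 mm, at about 6 N before the stop.
- **Last checks:** Pictures taken after the first press showed both buttons up, the lever still at the stop, and the spool, heatsink, driver, jar and board where they began. The mouse was outside that picture, but the arm kept well clear of it. I took no new picture after the second press. At hand-in the tool was clear at 200 mm with about zero contact force.
- **Disagreement:** The top and wrist cameras differed by 3–9 mm in y, and the height of the buttons could not be triangulated. I averaged the positions and relied on touch for the height.

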